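Tip the blank into the jig, push it home and flip the hold-down over it

TASK

Set up the blank in the holding jig by pushing only, without picking anything up: tip over the steel blank that stands on edge on the jig so that it falls towards the fence and lies flat, then push it flush against the fence, and then flip the open hold-down arm over so that its pad rests on the blank. Leave the other things round the jig where they are.

Things in the scene. Friction and masses are not known exactly. Their poses are not given: they have to be found in the camera images.
- jig: Holding jig bolted to the table: flat aluminium base plate 200 mm (its x) by 240 mm (its y), 12 mm thick. Origin: centre of the underside, on the table; z up. A dark steel fence bar runs along x on the base, and behind it stands the hinge of the hold-down arm. The base in front of the fence (its -y side) is empty but for the blank.
- fence (a point): Middle of the fence's working face, which looks to the jig's -y, 8 mm above the base: at (0, 30, 20) mm in the jig's frame. The fence is 120 mm long (x), 14 mm thick (y) and 16 mm high above the base.
- hinge (a point): Middle of the hold-down's hinge pin, which lies along the jig's x: at (0, 66, 42) mm in the jig's frame. The two hinge lugs beside it reach up to 50 mm above the table and are 38 mm over all.
- blank: Plain sawn steel blank, 60 (its x) x 88 (its y) x 14 mm (its z), about 0.42 kg, loose. Origin: centre of the large face at z = 0. At the start it stands on a long edge on the jig's base, 60 mm tall, roughly parallel to the fence, about 105 mm from it; its x points down, its z away from the fence. Tipped towards the fence it lies with z up, its x to the jig's -y, some 30 mm short of the fence.
- blank_centre (a point): Centre of the blank's volume (7 mm along z from its origin). With the blank flat on the base it is 19 mm above the table; flush against the fence it is 30 mm from the fence face, at y = 0 of the jig.
- hold_down (a joint): Angle of the hinged hold-down arm, rad: 0 = arm level, pointing to the jig's -y, pad on a 14 mm blank (-0.2 with nothing under it); pi/2 = straight up; 2.1 = fully open, leaning back, as at the start. It swings freely, slightly damped, and falls by its own weight to the side it leans to. Moving mass 0.15 kg.
- hold_down_tip (a point): Middle of the free end of the hold-down arm, a steel bar 16 mm wide (along the jig's x) and 12 mm thick, that reaches 85 mm from the hinge pin, in the jig's plane x = 0. A round rubber pad, 16 mm in diameter, sticks out 10 mm on its closing side, 62 mm from the pin; a 4 mm bolt head on the other side.
- mandrel_a: Bystander: turned steel plug 38 mm in diameter with a T pin, 69 mm tall, standing on the table beyond the jig (its +x side). Origin: centre of the underside.
- mandrel_b: Bystander: a second such plug with T pin, 70 mm tall, beyond the jig. Origin: centre of the underside.
- flat_blank: Bystander: another steel blank 60 x 88 x 14 mm that lies flat on the table, off the jig, on its -y side. Origin: centre of the underside.
- nut_a: Bystander: hexagon nut 30 x 34 x 16 mm lying on the table on the jig's -x side. Origin: centre of the underside.
- nut_b: Bystander: a second such nut on the same side. Origin: centre of the underside.

How it is judged:
By the outcome, as a careful person would: the job done as asked, in the order asked, and still so for the second after the job is handed in, with the robot touching nothing.
It also fails if it takes over 61 s, if anything falls off the work surface, if the arm or the gripper's body presses on something with over 40 N, if the wrist force passes 120 N, or if a joint passes its speed limit or range.

ROBOT

A 6-joint arm with a two-finger parallel gripper is mounted at the origin on a cart in front of the work surface, level with it; the furniture and walls round the work are solid. World frame = base frame: x ahead of the robot, y to its left, z up, the work surface at z = 0. Lengths are in mm, angles in rad, forces in N, time in s.
With the tool pointing down it reaches from about 350 to 875 mm from the base axis. Payload 4.2 kg.
Tool frame: the origin (TCP) lies on the mounting face of the last link; the fingertips stand 173 mm ahead of it and the grasp point (between the pads) lies 155 mm ahead of it; z points along the fingers, y is the direction in which the jaws open and shut (so a half turn about z gives the same grasp; the last joint's range is limited). The gripper opens to 85 mm and grips with 20 to 120 N. Pads are 22 mm wide; open, the fingers measure 114 mm over their backs; the gripper's body (76 mm by 85 mm) begins 54 mm behind the grasp point. The pads swing forward as they close: fully open they stand 13 mm farther back than shut.
Start: joints at [1.403, 0.385, 0.008, 0, -1.194, -0.259], TCP at [258.692, 568.928, 404.712] pointing down, gripper open.
Joint ranges: [-3.14, 3.14], [-1.21, 2.06], [-1.07, 1.41], [-3.16, 2.05], [-2.99, -0.16], [-3.1, 3.1]. Speed limits (rad/s): [2.79, 2.79, 3.14, 3.14, 3.14, 3.14].

INTERFACE

Orientations are given as a unit quaternion [x, y, z, w].
In Python, from bench import arm gives the robot as it stands. The module is installed in compiled form; this text tells all that it offers.
- The arm moves only by the tool play_rows, never from a script. Its argument "moves" is a list of rows, each a list of 3 entries, a list of its own where there are three numbers: the shift along the world's x, y, z in units of 30 cm (1.0 is 30 cm), then the turn about the world's z in units of 30 degrees (1.0 is 30 degrees), then the gripper's target within -1 to 1 (shut at 1, half-way at 0, fully open at -1). In form: [[[x, y, z], turn, jaw], ...]. A call has 1 to 12 rows; each row is the pose to reach, as a shift and turn from the pose measured when the call began; what a row does not reach only later rows make up. A row lasts 1/8 s, in which the tool goes at most 62.5 mm and 10.7 degrees, less where a joint would pass 70% of its speed; a pose out of reach is approached as far as the arm can. A call with a number of a shift or a turn outside -1 to 1 is refused whole. A call with a gripper value outside its range is refused whole. The fingers move at their own pace and stop on an object; the grip force is fixed at half the most. Time passes only in rows, so rows that repeat a pose let the fingers close. It gives the time, the measured TCP pose, the force and the opening at its end, in the units of the state.
- arm.read_state(): the state, without advancing time (a new reading comes with each control period).
- arm.get_image(name): name is "side" or "top" or "wrist"; returns a dict with "pixels" (480x640x3 uint8, red, green, blue), "vfov" (degrees; the focal length in pixels is half the picture's height over the tangent of half this angle, whatever the lens; pixels are square), "cx", "cy" (the principal point, pixels), "xyz" and "rotation" of the camera in the world. Camera axes: x right, y up, looking along -z (the intrinsics and any distortion apply to the point x, -y, -z); pixel columns grow to the right and rows downward; lengths in mm; the calibration is good to about 2 mm. A picture is of the moment at which its call begins. There is no depth.
- arm.job_done(): hands the job in, once; it reports no verdict.
Trained networks look in a picture, given as the dict that the camera call returned (one of the last four; its "shot" number tells which), for a name from the list of things; names that differ only in an ending like _2 or _b are one class to them, and where a whole thing is asked for, a point or a joint stands for the part that bears it (a point fixed in the world has none). Each returns a list of dicts, best first, with "conf" (0 to 1); they miss things now and then, are a little off and sometimes report something else, mostly with a low value. They report only what shows in the picture. A call takes as long as a camera call.
- arm.look_for(name, picture): "centre" ([x, y, z] in mm, in world coordinates, good to about 4 mm: the middle of the surface that is visible of it).
The state is a dict: "clock": time; "joints": joint angles; "joint_vel": joint speeds; "joint_efforts": joint torques, N m; "position": TCP position; "ee_rot": TCP orientation; "contact_force": force on the tool from outside, world axes, zero at the start; "wrist_torque": the same for the moment, N m; "gripper_width": finger opening in mm.
Only numpy, scipy, OpenCV 4.12 (cv2) and the standard library are available. Lean on these libraries where they do the work, as an engineer would, in place of code of your own. Each camera call takes 0.05 s, during which the arm holds its last target.

## Working session

There is one attempt and no reset: what is moved stays moved. The work goes in short steps, Python scripts to look and compute and a tool call to move; the robot and the scene stay as the last step left them, time stands still between calls to the robot, and variables do not carry over. Pictures are saved under pics/ and viewed, and the job is handed in when it is done.

Besides the shell and the picture viewer there is one more tool, called after "Emit:" as name([rows], argument=value, ...), one row to a line, values as JSON. play_rows: Moves the arm, as the interface text tells. Shifts and turns lie within -1 to 1; 1 stands for 30 cm of shift or 30 degrees of turn. Its arguments: {"type":"object","properties":{"moves":{"type":"array"}},"required":["moves"]}

```bash
mkdir -p pics; python3 - <<'E'
from bench import arm
import cv2, json
s=arm.read_state(); print({k:s[k] for k in ('clock','position','ee_rot','contact_force','gripper_width')})
for n in ('side','top','wrist'):
    p=arm.get_image(n); cv2.imwrite(f'pics/{n}0.png',p['pixels'][:,:,::-1])
    print(n,p['vfov'],p['cx'],p['cy'],p['xyz'],p['rotation'],[k for k in p])
    for t in ('jig','blank','hold_down','hold_down_tip','fence','hinge','blank_centre','mandrel_a','flat_blank','nut_a'):
        r=arm.look_for(t,p); print(t,[([round(float(c)) for c in q['centre']],round(q['conf'],2)) for q in r[:3]])
E
```

```text
{'clock': 0.0, 'position': array([258.6046282 , 568.76765032, 403.61387247]), 'ee_rot': array([ 9.77294145e-01, -2.11884344e-01, -1.98083341e-04,  1.06749772e-03]), 'contact_force': array([-0.24967924, -0.03650244,  0.17098154]), 'gripper_width': 85.43180902721129}
side 55.121714448355526 320.715426516349 237.86945197326168 [ 126.74341654 -639.23031054  406.38364552] [ 0.51708957 -0.16356697 -0.26547615  0.79711143] ['pixels', 'vfov', 'cx', 'cy', 'xyz', 'rotation', 'shot']
jig [([558, 48, 11], 0.98)]
blank [([579, -15, 46], 0.66)]
hold_down [([575, -16, 46], 0.31)]
hold_down_tip [([567, 141, 79], 0.74), ([739, 2, 32], 0.69)]
fence [([556, 47, 13], 0.81)]
hinge [([554, 50, 14], 0.93), ([579, -20, 48], 0.22)]
blank_centre [([577, -18, 48], 0.81), ([739, 4, 32], 0.32)]
mandrel_a [([740, 3, 31], 0.78), ([717, 176, 27], 0.62)]
flat_blank [([592, -181, 14], 0.7)]
nut_a [([443, -39, 12], 0.73), ([567, 143, 79], 0.71), ([434, 80, 10], 0.61)]
top 42.63009752136062 324.8359654393543 235.67645270992642 [ 408.30530995  -25.65970995 1124.96993274] [-0.06072602  0.0530914   0.70607315 -0.70352993] ['pixels', 'vfov', 'cx', 'cy', 'xyz', 'rotation', 'shot']
jig [([576, 64, 13], 0.74)]
blank [([578, -9, 72], 0.83)]
hold_down [([742, 14, 38], 0.57), ([572, 142, 90], 0.55)]
hold_down_tip [([575, 144, 90], 0.64)]
fence [([578, 64, 14], 0.68)]
hinge [([575, 64, 13], 0.57)]
blank_centre [([580, -10, 69], 0.79)]
mandrel_a [([744, 21, 35], 0.82), ([718, 186, 38], 0.77)]
flat_blank [([603, -169, 12], 0.71)]
nut_a [([433, 90, 22], 0.74), ([449, -34, 20], 0.52)]
wrist 70.21298257134251 312.31608398514135 240.23057719558244 [319.44747406 541.07293325 374.14829299] [ 0.07070489 -0.10969101  0.83353469 -0.53683203] ['pixels', 'vfov', 'cx', 'cy', 'xyz', 'rotation', 'shot']
jig []
blank []
hold_down []
hold_down_tip []
fence []
hinge []
blank_centre []
mandrel_a []
flat_blank []
nut_a []
```

View pics/top0.png

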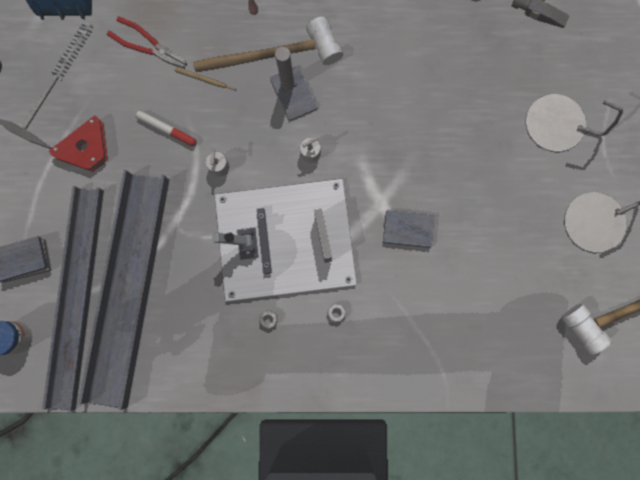

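View pics/side0.png

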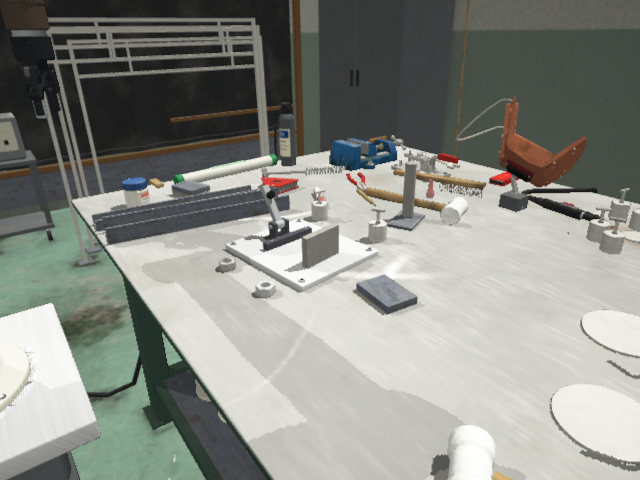

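Top view: jig plate spans about (217-355, 180-302), with the blank at (322,235), the fence bar at (264,241) and the hold-down at (236,240). The mandrels are at (217,160) and (310,148), and the nuts at (267,320) and (336,313). I'll zoom in next.

```bash
cat > h.py <<'E'
import numpy as np, cv2
from scipy.spatial.transform import Rotation as R
def cam(p):
    f=240/np.tan(np.radians(p['vfov'])/2); return f
def ray(p,u,v):
    f=cam(p); d=np.array([(u-p['cx'])/f,-(v-p['cy'])/f,-1.0])
    return R.from_quat(p['rotation']).apply(d)
def at_z(p,u,v,z):
    d=ray(p,u,v); c=np.array(p['xyz']); return c+d*(z-c[2])/d[2]
def proj(p,X):
    q=R.from_quat(p['rotation']).inv().apply(np.atleast_2d(X)-p['xyz']); f=cam(p)
    return np.c_[p['cx']+f*q[:,0]/-q[:,2], p['cy']-f*q[:,1]/-q[:,2]]
def crop(p,u0,v0,u1,v1,k,name):
    im=p['pixels'][v0:v1,u0:u1,::-1]; cv2.imwrite(name,cv2.resize(im,None,fx=k,fy=k,interpolation=cv2.INTER_CUBIC))
E
python3 - <<'E'
from bench import arm
from h import *
import pickle
t=arm.get_image('top'); s=arm.get_image('side'); pickle.dump((t,s),open('p0.pkl','wb'))
crop(t,205,135,365,335,3,'pics/tc.png') ; crop(s,205,170,425,320,3.5,'pics/sc.png')
E
```

```text
(no output)
```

View pics/tc.png

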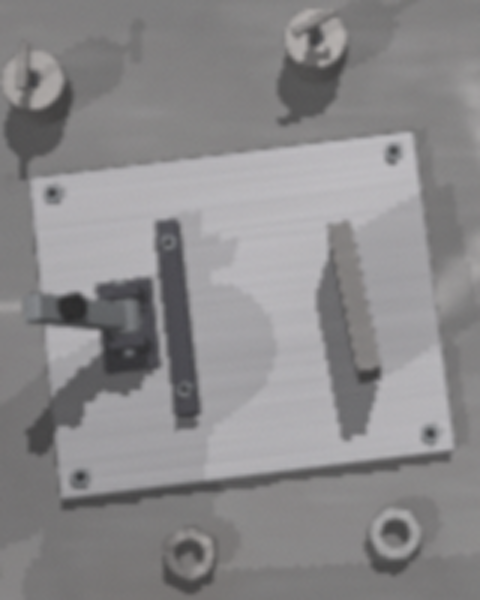

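View pics/sc.png

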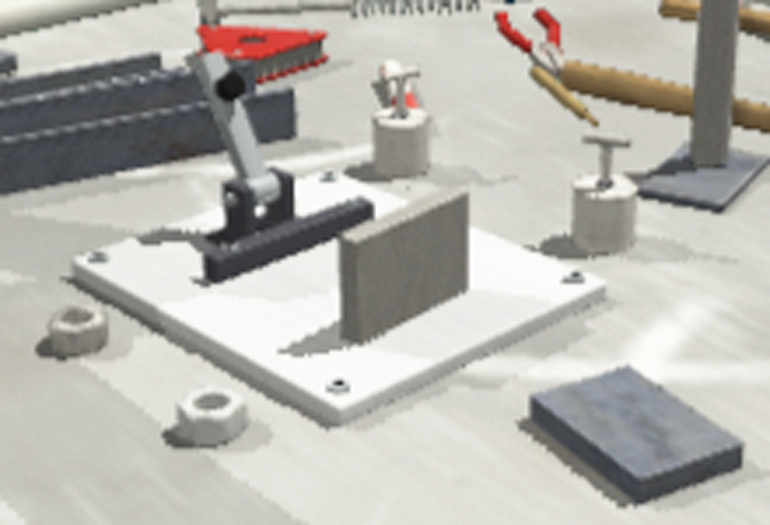

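```bash
cat > fit.py <<'E'
from h import *
import pickle
from scipy.optimize import least_squares
t,s=pickle.load(open('p0.pkl','rb'))
ft=lambda x,y,:(205+(x+.5)/3-.5,135+(y+.5)/3-.5)
fs=lambda x,y:(205+(x+.5)/3.5-.5,170+(y+.5)/3.5-.5)
J=np.array([[100,120],[100,-120],[-100,-120],[-100,120]])
T=np.array([ft(31,180),ft(412,132),ft(452,452),ft(63,498)])
S=np.array([fs(75,268),fs(335,413),fs(607,290)]); SJ=J[[3,2,1]]
def W(q,P):
    P=np.atleast_2d(P); c,n=np.cos(q[2]),np.sin(q[2]); 
    return np.c_[q[0]+c*P[:,0]-n*P[:,1],q[1]+n*P[:,0]+c*P[:,1],P[:,2]]
def jz(P): return np.c_[P,np.full(len(P),12)]
def res(q,w=(1,1)): return np.r_[w[0]*(proj(t,W(q,jz(J)))-T).ravel(),w[1]*(proj(s,W(q,jz(SJ)))-S).ravel()]
if __name__=='__main__':
  for w in ((1,1),(1,0),(0,1)):
    r=least_squares(res,[565,40,0.1],args=(w,)); print(w,r.x,r.fun.round(1))
E
python3 fit.py
python3 - <<'E'
from fit import *
q=least_squares(res,[565,40,0.1]).x
def toj(X): 
    c,n=np.cos(q[2]),np.sin(q[2]); d=X[:2]-q[:2]; return np.array([c*d[0]+n*d[1],-n*d[0]+c*d[1]]).round(1)
for n,p,z in (('fence end a working edge',ft(179,220),28),('fence end b',ft(199,413),28),
  ('blank top near',ft(329,223),72),('',ft(350,222),72),('',ft(380,370),72),('',ft(358,378),72)):
    X=at_z(t,*p,z); print(n,X.round(1),toj(X))
for n,p,z in (('side blank top left far',fs(340,238),72),('',fs(468,190),72),('bottom left near',fs(360,343),12),('bottom right',fs(468,287),12)):
    X=at_z(s,*p,z); print(n,X.round(1),toj(X))
E
```

```text
(1, 1) [5.82323169e+02 5.91540189e+01 1.14242312e-01] [ 0.1 -0.4  1.4  0.6  1.5  0.7 -0.8  1.  -1.3 -3.   0.9 -1.8  0.6 -2.7]
(1, 0) [5.83332192e+02 6.01566622e+01 1.18539394e-01] [-0.6 -0.6  0.6 -0.1  1.1 -0.1 -1.1  0.7 -0.  -0.   0.  -0.   0.  -0. ]
(0, 1) [5.77905395e+02 5.20389873e+01 1.02352484e-01] [ 0.   0.   0.   0.   0.   0.   0.   0.  -1.5 -1.7  0.   0.7  1.4 -0.4]
fence end a working edge [638.2  96.1  28. ] [59.8 30.3]
fence end b [520.6  82.6  28. ] [-58.7  30.3]
blank top near [626.8   3.7  72. ] [ 37.9 -60.1]
 [627.3  -8.5  72. ] [ 37.  -72.3]
 [540.4 -25.6  72. ] [-51.3 -79.4]
 [535.9 -12.9  72. ] [-54.4 -66.3]
side blank top left far [535.7 -18.8  72. ] [-55.2 -72.1]
 [625.7  -9.3  72. ] [ 35.3 -72.9]
bottom left near [542.4 -24.1  12. ] [-49.1 -78.2]
bottom right [627.9  -6.6  12. ] [ 37.8 -70.5]
```

The top camera gives the jig at about (583, 59.5) with yaw 0.115 rad. The blank centre is near jig (-7, -70), turned about 4.5° more. The side view disagrees by several mm, so I'll trust the near-centre top view and use contact to confirm. First I'll move above the spot behind the blank.

Emit:
play_rows([
  [[0.09,-0.16,0],-0.2,-1],
  [[0.18,-0.33,0],-0.4,-0.5],
  [[0.27,-0.5,0],-0.6,0],
  [[0.36,-0.66,0],-0.8,0],
  [[0.45,-0.82,0],-1,0],
  [[0.54,-1,0],-1,0],
  [[0.54,-1,0],-1,0],
  [[0.54,-1,0],-1,0],
])

```text
clock: 2.75
position: [420.8, 268.9, 405.0]
ee_rot: [0.889, -0.458, 0.0, -0.0]
contact_force: [-0.2, -0.4, -0.4]
gripper_width: 42.8
```

Emit:
play_rows([
  [[0.09,-0.16,0],-0.2,0],
  [[0.18,-0.33,0],-0.4,0],
  [[0.27,-0.5,0],-0.6,0],
  [[0.36,-0.66,0],-0.8,0],
  [[0.45,-0.82,0],-0.85,0],
  [[0.54,-1,0],-0.85,0],
  [[0.54,-1,0],-0.85,0],
  [[0.54,-1,0],-0.85,0],
])

```text
clock: 3.75
position: [583.0, -30.0, 404.5]
ee_rot: [0.766, -0.642, -0.0, -0.0]
contact_force: [0.3, 0.3, 0.1]
gripper_width: 42.7
```

Emit:
play_rows([
  [[0.02,-0.1,0],0,0],
  [[0.02,-0.1,-0.15],0,0],
  [[0.02,-0.1,-0.3],0,0],
  [[0.02,-0.1,-0.45],0,0],
  [[0.02,-0.1,-0.6],0,0],
  [[0.02,-0.1,-0.6],0,0],
  [[0.02,-0.1,-0.6],0,0],
])

```text
clock: 4.62
position: [589.9, -58.6, 226.4]
ee_rot: [0.767, -0.641, 0.001, -0.001]
contact_force: [0.4, 0.3, 0.5]
gripper_width: 43.0
```

```bash
python3 - <<'E'
from bench import arm
from h import *
import pickle
t=arm.get_image('top'); s=arm.get_image('side'); pickle.dump((t,s),open('p1.pkl','wb'))
crop(s,205,100,425,320,2.6,'pics/s1.png');cv2.imwrite('pics/w1.png',arm.get_image('wrist')['pixels'][:,:,::-1])
E
```

```text
(no output)
```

View pics/s1.png

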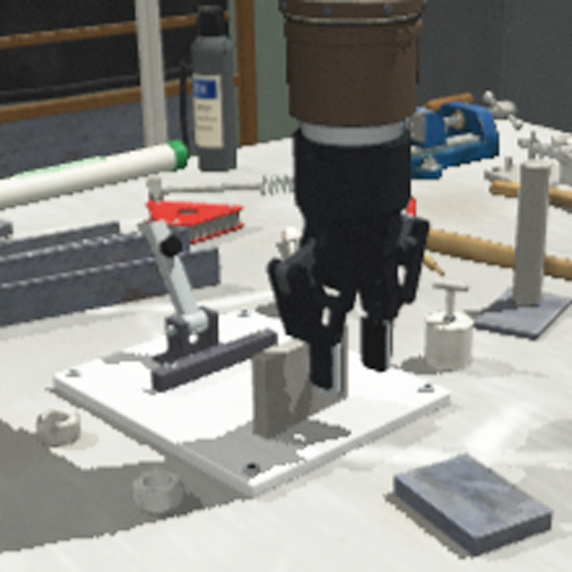

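View pics/w1.png

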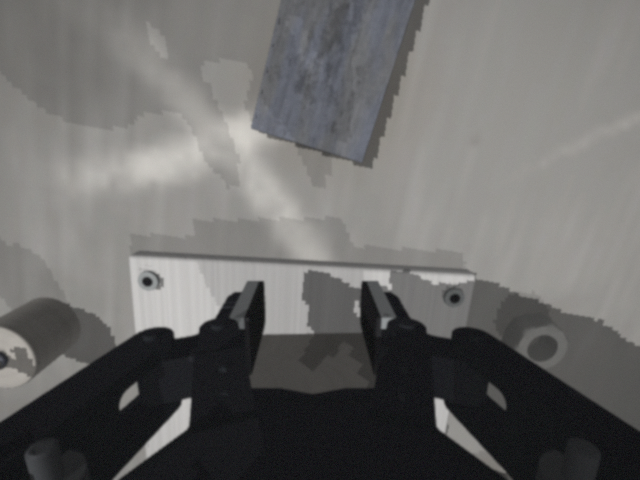

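The fingers are behind the blank at tip height, about 50 mm, with a clear gap. Pushing gently towards the fence.

Emit:
play_rows([
  [[-0.005,0.035,0],0,0],
  [[-0.008,0.065,0],0,0],
  [[-0.01,0.08,0],0,0],
  [[-0.012,0.095,0],0,0],
  [[-0.014,0.11,0],0,0],
  [[-0.015,0.125,0],0,0],
  [[-0.017,0.14,0],0,0],
])

```text
clock: 5.65
position: [584.7, -17.2, 226.8]
ee_rot: [0.767, -0.642, 0.001, -0.002]
contact_force: [-0.6, -1.0, 0.5]
gripper_width: 42.9
```

```bash
python3 - <<'E'
from bench import arm
from h import *
s=arm.get_image('side')
crop(s,205,100,425,320,2.6,'pics/s2.png')
E
```

```text
(no output)
```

View pics/s2.png

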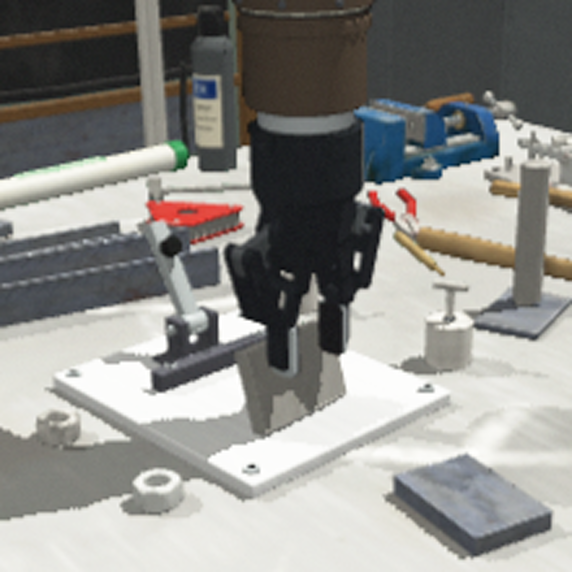

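The blank is tilting towards the fence, pivoting on its front edge. Continuing.

Emit:
play_rows([
  [[-0.002,0.018,0],0,0],
  [[-0.004,0.036,0],0,0],
  [[-0.006,0.054,0],0,0],
  [[-0.008,0.07,0],0,0],
  [[-0.008,0.07,0],0,0],
  [[-0.008,0.07,0],0,0],
])

```text
clock: 6.45
position: [582.2, 4.2, 226.8]
ee_rot: [0.767, -0.642, 0.001, -0.002]
contact_force: [0.7, -0.4, 0.3]
gripper_width: 42.7
```

```bash
python3 - <<'E'
from bench import arm
from h import *
s=arm.get_image('side')
crop(s,205,100,425,320,2.6,'pics/s3.png')
E
```

```text
(no output)
```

View pics/s3.png

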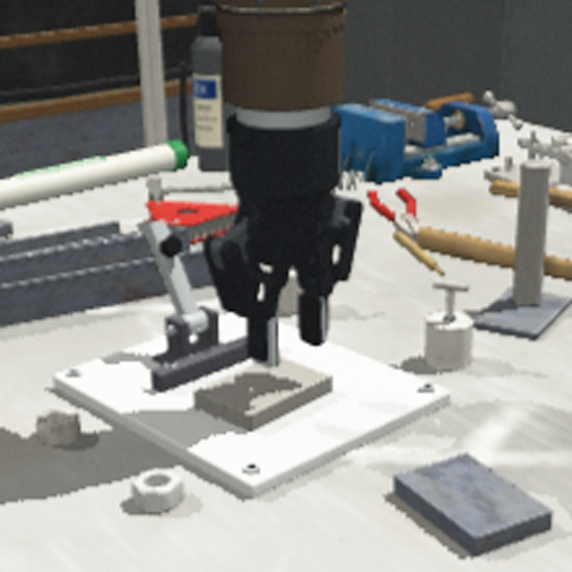

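Flat on the base. Now I'll go back behind it, square the tool to the fence and lower.

Emit:
play_rows([
  [[0.003,-0.03,0.02],0,0],
  [[0.012,-0.12,0.02],-0.06,0],
  [[0.024,-0.21,0.02],-0.12,0],
  [[0.024,-0.21,-0.04],-0.12,0],
  [[0.024,-0.21,-0.09],-0.12,0],
  [[0.024,-0.21,-0.13],-0.12,0],
  [[0.024,-0.21,-0.13],-0.12,0],
  [[0.024,-0.21,-0.13],-0.12,0],
])

```text
clock: 7.5
position: [589.7, -58.6, 188.1]
ee_rot: [0.746, -0.665, 0.002, -0.002]
contact_force: [-0.1, -0.2, 0.0]
gripper_width: 42.7
```

```bash
python3 - <<'E'
from bench import arm
from h import *
s=arm.get_image('side');t=arm.get_image('top')
crop(s,205,100,425,320,2.6,'pics/s4.png');crop(t,205,135,365,335,3,'pics/t4.png')
E
```

```text
(no output)
```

View pics/s4.png

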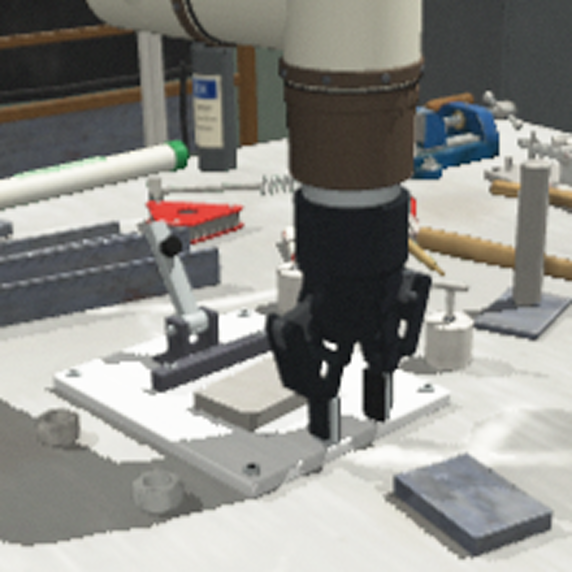

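View pics/t4.png

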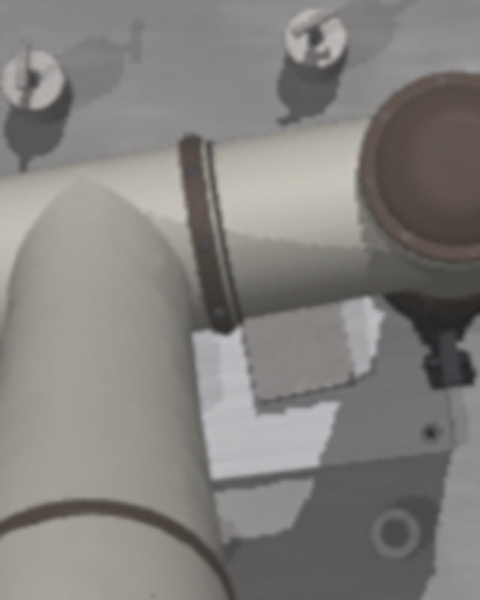

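Emit:
play_rows([
  [[-0.005,0.04,0],0,0],
  [[-0.009,0.075,0],0,0],
  [[-0.012,0.105,0],0,0],
  [[-0.015,0.13,0],0,0],
  [[-0.018,0.155,0],0,0],
  [[-0.021,0.18,0],0,0],
  [[-0.023,0.2,0],0,0],
  [[-0.025,0.215,0],0,0],
  [[-0.025,0.215,0],0,0],
])

```text
clock: 8.72
position: [582.3, 6.4, 188.5]
ee_rot: [0.747, -0.665, 0.002, -0.003]
contact_force: [0.0, 0.1, -0.4]
gripper_width: 42.4
```

```bash
python3 - <<'E'
from bench import arm
from h import *
s=arm.get_image('side')
crop(s,205,100,425,320,2.6,'pics/s5.png')
E
```

```text
(no output)
```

View pics/s5.png

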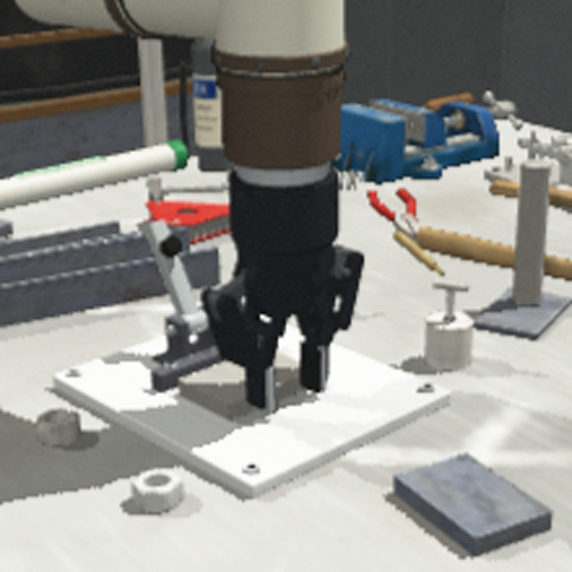

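Emit:
play_rows([
  [[-0.001,0.007,0],0,0],
  [[-0.002,0.014,0],0,0],
  [[-0.0025,0.02,0],0,0],
  [[-0.0025,0.02,0],0,0],
])

```text
clock: 9.28
position: [581.5, 12.4, 188.4]
ee_rot: [0.746, -0.665, 0.002, -0.003]
contact_force: [-1.0, -1.3, 1.1]
gripper_width: 42.6
```

Emit:
play_rows([
  [[-0.0005,0.004,0],0,0],
  [[-0.001,0.008,0],0,0],
  [[-0.001,0.01,0],0,0],
])

```text
clock: 9.65
position: [581.2, 15.4, 188.4]
ee_rot: [0.746, -0.665, 0.002, -0.003]
contact_force: [1.0, -3.4, 1.1]
gripper_width: 42.7
```

Emit:
play_rows([
  [[0,0.004,0],0,0],
  [[-0.001,0.007,0],0,0],
  [[-0.001,0.007,0],0,0],
])

```text
clock: 10.02
position: [580.9, 17.7, 188.4]
ee_rot: [0.747, -0.665, 0.002, -0.003]
contact_force: [0.8, -2.1, 0.2]
gripper_width: 43.2
```

Emit:
play_rows([
  [[0,0.004,0],0,0],
  [[-0.001,0.007,0],0,0],
  [[-0.001,0.007,0],0,0],
])

```text
clock: 10.4
position: [581.0, 18.5, 188.5]
ee_rot: [0.747, -0.665, 0.003, -0.002]
contact_force: [3.0, -9.4, -0.9]
gripper_width: 42.6
```

Force rose to 9 N with motion stalling, so the blank is on the fence. One firmer nudge to square it.

Emit:
play_rows([
  [[0,0.007,0],0,0],
  [[0,0.009,0],0,0],
  [[0,0.009,0],0,0],
])

```text
clock: 10.78
position: [581.2, 19.2, 188.5]
ee_rot: [0.747, -0.665, 0.003, -0.001]
contact_force: [2.0, -13.4, -1.4]
gripper_width: 42.9
```

```bash
python3 - <<'E'
from bench import arm
from h import *
s=arm.get_image('side')
crop(s,205,150,365,300,4,'pics/s6.png')
E
```

```text
(no output)
```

View pics/s6.png

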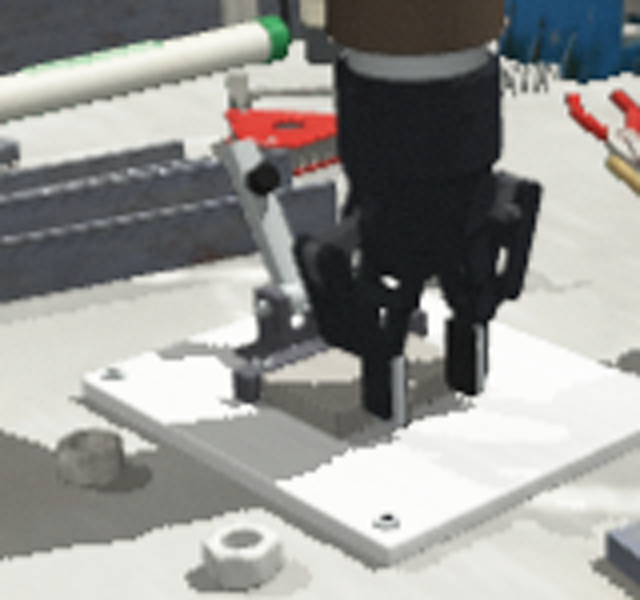

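Emit:
play_rows([
  [[0.003,-0.03,0],0,0],
  [[0.01,-0.1,0],0,0],
  [[0.01,-0.1,0.15],0,0],
  [[0.01,-0.1,0.35],0,0.5],
  [[0.01,-0.15,0.55],0,1],
  [[0.01,-0.35,0.7],0,1],
  [[0.01,-0.55,0.7],0,1],
  [[0.01,-0.7,0.7],0,1],
  [[0.01,-0.7,0.7],0,1],
])

```text
clock: 11.95
position: [583.4, -194.7, 398.3]
ee_rot: [0.745, -0.667, 0.003, -0.001]
contact_force: [-0.0, 0.5, -1.1]
gripper_width: -0.1
```

```bash
python3 - <<'E'
from bench import arm
from h import *
import pickle
s=arm.get_image('side');t=arm.get_image('top');pickle.dump((t,s),open('p7.pkl','wb'))
crop(s,205,150,365,300,4,'pics/s7.png');crop(t,205,135,365,335,3,'pics/t7.png')
E
```

```text
(no output)
```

View pics/s7.png

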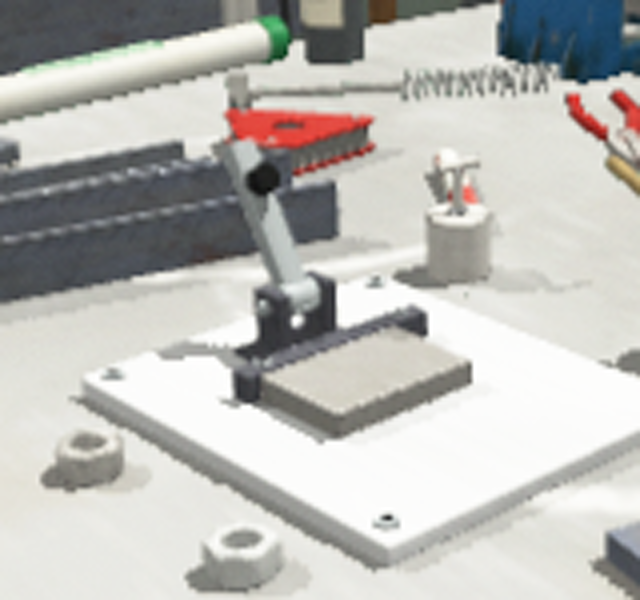

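View pics/t7.png

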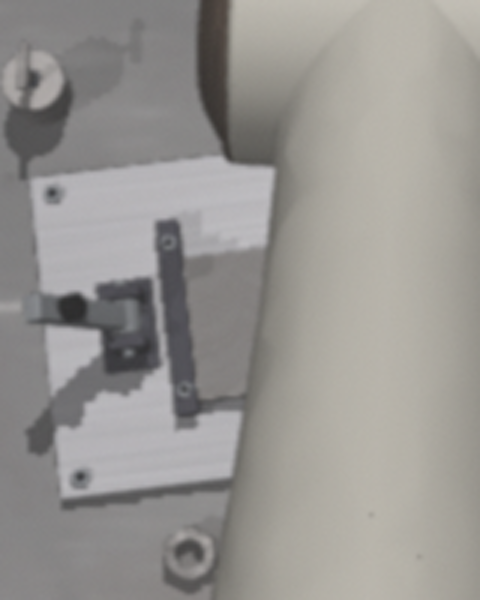

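The blank sits flush along the fence in both views: the top crop shows no gap from (182,255) to (198,400). Next I'll go high over to behind the hold-down, gripper shut.

Emit:
play_rows([
  [[0,0.18,0],0,1],
  [[0,0.36,0],0,1],
  [[0,0.54,0],0,1],
  [[-0.02,0.7,0],0,1],
  [[-0.04,0.86,0],0,1],
  [[-0.05,1,0],0,1],
  [[-0.06,1,0],0,1],
  [[-0.06,1,0],0,1],
])

```text
clock: 13.05
position: [565.3, 108.8, 398.2]
ee_rot: [0.747, -0.665, 0.003, -0.001]
contact_force: [-0.1, -0.3, -1.3]
gripper_width: -0.6
```

```bash
python3 - <<'E'
from fit import *
q=[582.8,59.5,.1155]
t7,s7=pickle.load(open('p7.pkl','rb'))
P=W(q,[[0,109,115],[0,66,42],[0,145,0]]);print(P.round(1))
a=proj(t7,P); print('crop t', ((a-[205,135])*3).round(0)); a=proj(s7,P); print('crop s',((a-[205,150])*4).round(0))
E
```

```text
[[570.2 167.8 115. ]
 [575.2 125.1  42. ]
 [566.1 203.5   0. ]]
crop t [[ 31. 308.]
 [125. 318.]
 [  7. 344.]]
crop s [[237. 141.]
 [296. 294.]
 [212. 325.]]
```

Emit:
play_rows([
  [[0,0.18,0],0,1],
  [[0,0.34,0],0,1],
  [[0,0.34,-0.12],0,1],
  [[0,0.34,-0.25],0,1],
  [[0,0.34,-0.36],0,1],
  [[0,0.34,-0.44],0,1],
  [[0,0.34,-0.44],0,1],
  [[0,0.34,-0.44],0,1],
])

```text
clock: 14.05
position: [565.9, 210.5, 267.4]
ee_rot: [0.747, -0.665, 0.003, -0.002]
contact_force: [-0.5, 0.3, 0.6]
gripper_width: 0.1
```

```bash
python3 - <<'E'
from bench import arm
from h import *
s=arm.get_image('side')
crop(s,165,100,365,300,3,'pics/s8.png')
E
```

```text
(no output)
```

View pics/s8.png

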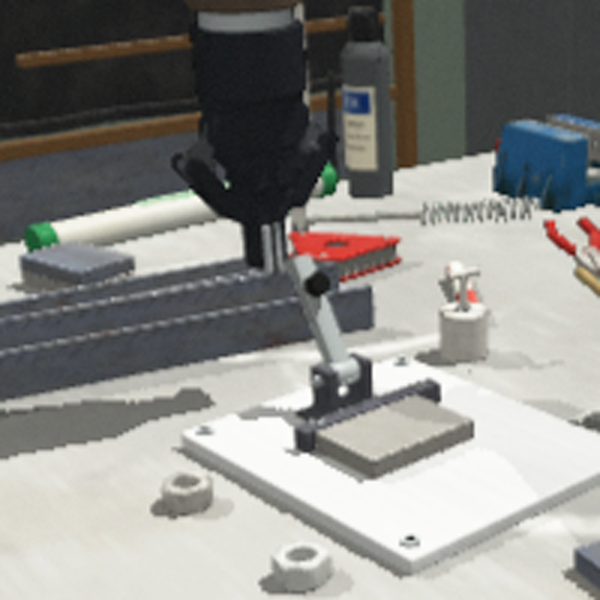

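Finger pair is behind the arm at (262,265) in the crop. Pushing it slowly towards -y.

Emit:
play_rows([
  [[0.006,-0.05,0],0,1],
  [[0.01,-0.085,0],0,1],
  [[0.012,-0.105,0],0,1],
  [[0.014,-0.12,0],0,1],
  [[0.016,-0.135,0],0,1],
  [[0.018,-0.15,0],0,1],
  [[0.02,-0.165,0],0,1],
  [[0.021,-0.18,0],0,1],
])

```text
clock: 15.1
position: [572.2, 156.4, 267.7]
ee_rot: [0.747, -0.665, 0.003, -0.002]
contact_force: [-0.3, 0.5, 0.5]
gripper_width: -0.2
```

```bash
python3 - <<'E'
from bench import arm
from h import *
s=arm.get_image('side')
crop(s,165,100,365,300,3,'pics/s9.png')
E
```

```text
(no output)
```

View pics/s9.png

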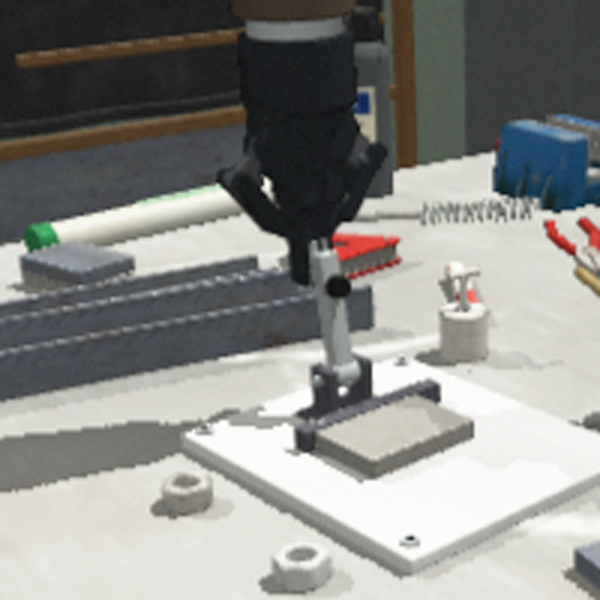

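The arm is swinging up with the finger, close to vertical. Continuing slowly past vertical.

Emit:
play_rows([
  [[0.001,-0.01,0],0,1],
  [[0.002,-0.02,0],0,1],
  [[0.003,-0.03,0],0,1],
  [[0.005,-0.04,0],0,1],
  [[0.006,-0.05,0],0,1],
  [[0.007,-0.06,0],0,1],
  [[0.008,-0.07,0],0,1],
  [[0.009,-0.08,0],0,1],
  [[0.009,-0.08,0],0,1],
  [[0.009,-0.08,0],0,1],
])

```text
clock: 16.4
position: [574.9, 131.9, 267.6]
ee_rot: [0.747, -0.665, 0.003, -0.002]
contact_force: [-0.3, 0.0, -0.4]
gripper_width: -0.2
```

```bash
python3 - <<'E'
from bench import arm
from h import *
s=arm.get_image('side')
crop(s,165,100,365,300,3,'pics/s10.png')
E
```

```text
(no output)
```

View pics/s10.png

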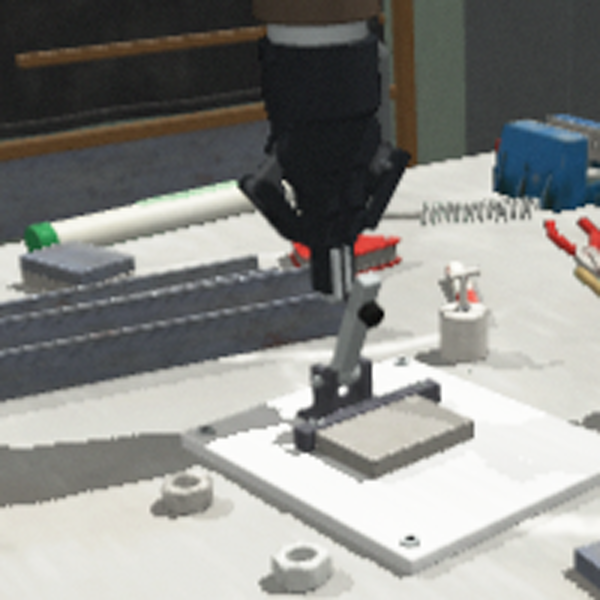

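The arm is past vertical and falling on its own. I'll withdraw up and away.

Emit:
play_rows([
  [[0,0.02,0.02],0,1],
  [[0,0.05,0.15],0,1],
  [[0,0.05,0.3],0,1],
  [[0,0.15,0.43],0,1],
  [[-0.1,0.35,0.43],0,1],
  [[-0.2,0.5,0.43],0,1],
  [[-0.35,0.65,0.43],0,1],
  [[-0.5,0.8,0.43],0,1],
  [[-0.6,0.9,0.43],0,1],
  [[-0.6,0.9,0.43],0,1],
  [[-0.6,0.9,0.43],0,1],
])

```text
clock: 17.82
position: [394.7, 402.2, 397.0]
ee_rot: [0.747, -0.665, 0.003, -0.002]
contact_force: [0.1, -0.6, 0.1]
gripper_width: -0.1
```

```bash
python3 - <<'E'
from bench import arm
from h import *
import pickle
s=arm.get_image('side');t=arm.get_image('top');pickle.dump((t,s),open('p11.pkl','wb'))
crop(s,205,150,425,300,3.5,'pics/s11.png');crop(t,205,135,365,335,3,'pics/t11.png')
t0,s0=pickle.load(open('p0.pkl','rb'))
for nm,p,p0 in (('t',t,t0),('s',s,s0)):
    pass
for n in ('mandrel_a','flat_blank','nut_a','hold_down_tip','blank'):
    print(n,[([round(float(c)) for c in q['centre']],round(q['conf'],2)) for q in arm.look_for(n,t)[:3]])
E
```

```text
mandrel_a [([717, 183, 39], 0.6), ([745, 17, 35], 0.57)]
flat_blank [([600, -166, 13], 0.91)]
nut_a [([449, -38, 20], 0.74), ([437, 85, 20], 0.72)]
hold_down_tip [([581, 90, 50], 0.64), ([435, 87, 20], 0.35)]
blank [([567, 57, 27], 0.93)]
```

View pics/s11.png

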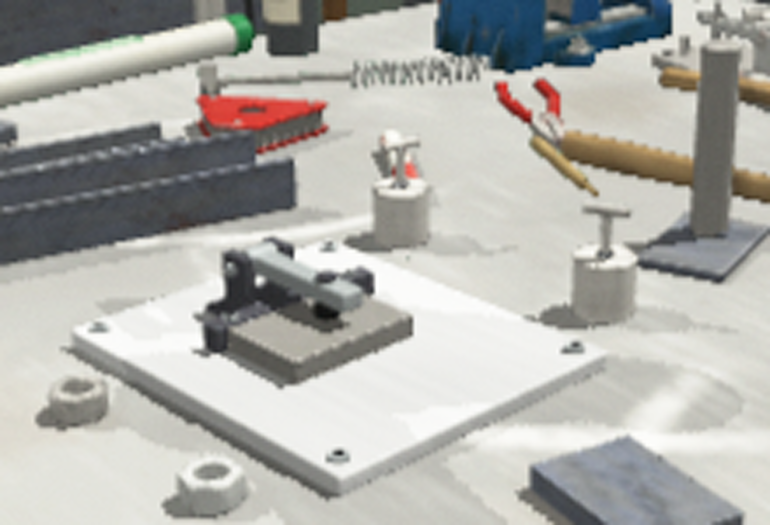

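View pics/t11.png

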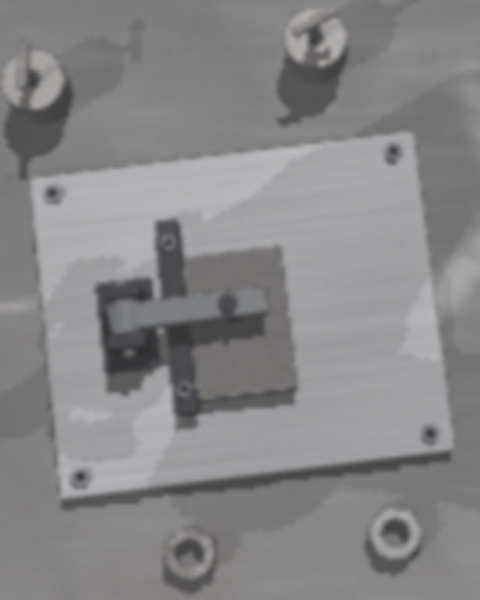

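```bash
python3 - <<'E'
from fit import *
q=[582.8,59.5,.1155]
c,n=np.cos(q[2]),np.sin(q[2])
def toj(X): d=X[:2]-q[:2]; return np.array([c*d[0]+n*d[1],-n*d[0]+c*d[1]]).round(1)
for p,z in ((ft(283,247),26),(ft(297,386),26),(ft(180,220),28),(ft(199,413),28)): print(toj(at_z(t,*p,z)))
tt,ss=pickle.load(open('p11.pkl','rb'))
crop(tt,245,195,315,285,8,'pics/t12.png')
E
```

```text
[ 35.5 -30.9]
[-49.8 -29.8]
[59.2 29.4]
[-59.2  30.1]
```

View pics/t12.png

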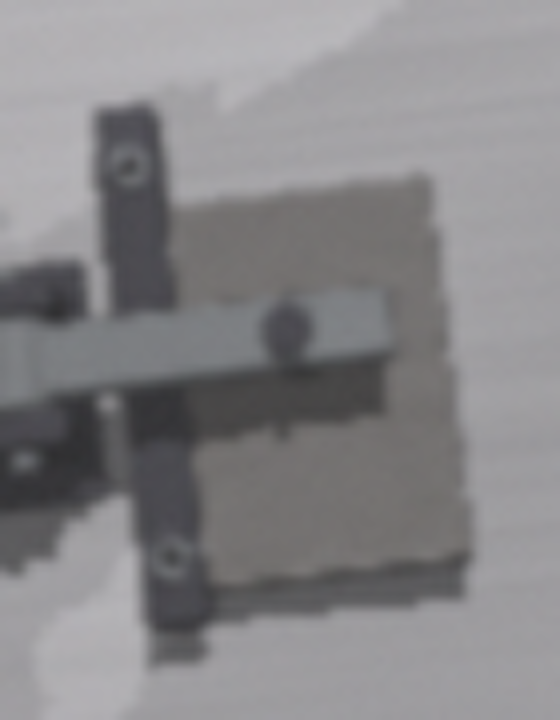

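The front edge measures jig y = -30.9 and -29.8 against a nominal -30. No gap shows at the fence and the pad is down on the blank. Handing in.

```bash
python3 - <<'E'
from bench import arm
print(arm.job_done())
E
```

```text
the job is handed in; nothing more can be done
None
```

The blank is tipped flat, pushed against the fence, and the hold-down arm is closed with its pad on the blank. I handed the job in at about 18 s of robot time.

- **Pushing only:** I tipped the blank by pushing near its top with the half-open fingers. I then pushed it along the base, with the tool squared to the fence, until the force reached about 13 N. Last, I swung the hold-down arm past vertical from behind with the shut fingers, and it fell closed by itself.
- **Blank against the fence:** the top view shows no gap. The blank's front edge measures -30.9 and -29.8 mm in the jig's y at its two ends, against -30 nominal, which is within what I can resolve (a pixel is about 1.9 mm).
- **Hold-down:** the pad is on the blank in both the top and side views. I judged this from the pictures and did not measure the joint angle.
- **Bystanders:** the mandrels, nuts and flat blank look unmoved. The network's positions agree with the start to within about 5 mm, which is its own scatter.
- **Disagreement between cameras:** the side and top cameras disagreed on the jig's position by 5 to 8 mm. I worked from the top view, and the fence stopped the blank within about 1 to 2 mm of where that view predicted.

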